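# Check the fuse tweezers at the gauge's middle mark

### The job

Check the spring of the fuse tweezers held in the grey stand: while they are still open, slide the gauge carriage by its black post until the middle of its three pairs of ridges lies under the tweezer tips. Then squeeze the tweezers by their two finger barrels until each tip stands over its own ridge of that pair (18 mm apart), never letting the tips shut together, and hold the gap steady: finish while still squeezing, do not let go. Leave the other things on the shelf where they are.

Things in the scene. Friction and masses are not known exactly. Their poses are not given: they have to be found in the camera images.
- tips_base (a point): Reference point of the grey stand (fixed base plate 350 x 110 x 14 mm, x = -200 to +150): on the shelf (z = 0), straight below the middle between the tweezer tips. Its x axis runs along the tweezers from the clamp post (at x = -144 to -188 mm, 126 mm high) to the tips and on along the gauge track; y to the left blade; z up. The other points' axes are parallel at rest.
- tip_left (a point): Lower end of the left tweezer tip, a steel pin 3.6 mm thick pointing down, 58 mm above the shelf. The tweezers lie level, clamped in the post; blades are 12 mm tall, their tops 96 mm above the shelf, and pivot at the post, 150 mm behind the tips. They spring open: at rest the tips are 40 mm apart, 20 mm either side of the centre line.
- tip_right (a point): The same for the right tip.
- barrel_left (a point): Axis and mid-height (90 mm above the shelf) of the left finger barrel, where one squeezes: an upright dark cylinder on the blade's outside, 12 mm thick, 28 mm tall, 50 mm behind the tip. At rest 54 mm over both barrels. A barrel moves 2/3 as far as its tip: an 18 mm tip gap is about 39.3 mm over the barrels. Each takes 3 N at first, 7 N at 18 mm, 10 N shut.
- barrel_right (a point): The same for the right barrel. The two blades are independent: gripped off-centre, both tips move off to that side.
- blade_left (a joint): Angle of the left blade, rad: 0 at rest (open), grows as it is squeezed inward; about 0.073 with its tip 9 mm from the centre line, 0.133 with its tip on the centre line. A spring pushes it back to 0.
- blade_right (a joint): The same for the right blade.
- gauge (a joint): Travel of the gauge carriage along its track, m: 0 at the far end, grows to 0.100 as it moves towards the clamp post (stand -x). It reads 0.070 when the middle pair of ridges lies under the tips; it starts between 0.004 and 0.040. It slides with about 2 N of friction and stays where it is left.
- gauge_grip (a point): Where to grip the carriage: centre of its black upright post, 18 x 18 mm, sides parallel to the stand's axes, top 94 mm and this point 80 mm above the shelf, 62 mm beyond the middle pair of ridges (stand +x). Nothing else on the carriage is higher than 54 mm.
- ridge_left (a point): Top centre of the left ridge of the MIDDLE pair on the gauge plate (72 x 56 mm, top 50 mm above the shelf). Ridges are 12 mm long (along x), 5 mm wide, 4 mm high. The middle pair is 18 mm apart, centre to centre: the marked tip gap. 22 mm nearer to the clamp post lies a wider pair (30 mm), 22 mm farther away a narrower one (8 mm).
- ridge_right (a point): The same for the right ridge of the middle pair.
- screwdriver: Bystander, to be left where it is: stainless screwdriver, 190 mm long, lying about 115 mm to the left of the stand's centre line.
- reflector: Bystander, to be left where it is: orange rear reflector, 74 x 52 x 16 mm, lying to the right of the stand. Origin at the centre of its underside.
- bolt_tray: Bystander, to be left where it is: open steel bolt tray, 150 x 100 x 28 mm, farther out to the right of the stand. Origin at the centre of its underside.
- fuse_case: Bystander, to be left where it is: black fuse case with a flip-top lid (shut), 89 x 129 x 55 mm, on the left half of the shelf. Origin at the centre of its underside.
- throttle_tube: Bystander, to be left where it is: aluminium throttle tube standing on its flange, 52 mm across, 125 mm tall, on the right half of the shelf. Origin at the centre of its underside.
- grease_jar: Bystander, to be left where it is: white jar, 64 mm across, 70 mm tall, beyond the stand. Origin at the centre of its underside.
- carton: Bystander, to be left where it is: small cardboard carton, 90 x 60 x 45 mm, on the left half of the shelf. Origin at the centre of its underside.

How it is judged:
By the outcome, as a careful person would: the job done as asked, in the order asked, and still so for the second after the job is handed in, while the arm keeps its last pose, push and grip.
It also fails if it takes over 51 s, if anything falls off the work surface, if the arm or the gripper's body presses on something with over 40 N, if the wrist force passes 120 N, or if a joint passes its speed limit or range.

### The arm

A 6-joint arm with a two-finger parallel gripper is mounted at the origin on the work surface. World frame = base frame: x ahead of the robot, y to its left, z up, the work surface at z = 0. Lengths are in m, angles in rad, forces in N, time in s.
With the tool pointing down it reaches from about 0.25 to 0.775 m from the base axis. Payload 4 kg.
Tool frame: the origin (TCP) lies midway between the tips of the shut fingers; the grasp point (between the pads) lies 19 mm behind it; z points along the fingers, x is the direction in which the jaws open and shut, and the axes are right-handed (so a half turn about z gives the same grasp; the last joint's range is limited). The gripper opens to 94 mm and grips with 3 to 60 N. Pads are 16 mm wide; open, the fingers measure 119 mm over their backs; the gripper's body (75 mm by 177 mm) begins 78 mm behind the grasp point.
Start: joints at [-1.376, 0.087, 1.371, -0, 1.684, -0.103], TCP at [0.161, -0.526, 0.182] pointing down, gripper open.
Joint ranges: [-3.1, 3.1], [-0.76, 2.03], [0.27, 2.55], [-1.08, 4.22], [0.17, 2.65], [-2.57, 2.57]. Speed limits (rad/s): [2.79, 2.79, 3.14, 3.14, 3.14, 3.14].

### API

Orientations are given as [roll, pitch, yaw] about the fixed x, y, z axes, in that order (R = Rz(yaw) Ry(pitch) Rx(roll)).
In Python, from bench import robot gives the robot as it stands.
- The arm moves only by the shell command python3 -m handwheel 'ROWS'. ROWS is a JSON object of lists of equal length, an entry for each row: "delta_pos": the shift along the tool's x, y, z in mm, a list of three; "rotation": the turn, a rotation vector about the tool's x, y, z in rad, a list of three; "claw": the closure, from -1 (fully open) to 1 (shut). In form: {"delta_pos": [[tx, ty, tz], ...], "rotation": [[wx, wy, wz], ...], "claw": [claw, ...]}. A call has exactly 8 rows; each row shifts and turns the commanded pose from where the row before left it, along the tool's axes as they then stand; what a row does not reach is not made up. A row lasts 1/8 s, in which the tool goes at most 62.5 mm and 10.7 degrees, less where a joint would pass 70% of its speed; a pose out of reach is approached as far as the arm can. A call with a gripper value outside its range is refused whole. The fingers move at their own pace and stop on an object; the grip force is fixed at half the most. Time passes only in rows, so rows that do not move let the fingers close, or fill a call up. It gives the time, the measured TCP pose, the force and the opening at its end, in the units of the state.
- robot.get_obs(): the state, without advancing time (a new reading comes with each control period).
- robot.snapshot(name): name is "side" or "top" or "wrist"; returns a dict with "color" (420x560x3 uint8, red, green, blue), "intrinsics" (3x3 intrinsics, pixels), "eye" and "rotation" of the camera in the world. Camera axes: x right, y down, z forward; pixel columns grow to the right and rows downward; lengths in m; the calibration is good to about 2 mm. A picture is of the moment at which its call begins. There is no depth.
- robot.close_job(): hands the job in, once; it reports no verdict.
The state is a dict: "time": time; "joint_positions": joint angles; "qvel": joint speeds; "joint_torque": joint torques, N m; "tool_pos": TCP position; "ee_rot": TCP orientation; "wrist_force": force on the tool from outside, world axes, zero at the start; "wrist_torque": the same for the moment, N m; "width": finger opening in m.
Only numpy, scipy, OpenCV 4.12 (cv2) and the standard library are available. Lean on these libraries where they do the work, as an engineer would, in place of code of your own. Each camera call takes 0.05 s, during which the arm holds its last target.

## Working session

There is one attempt and no reset: what is moved stays moved. The work goes in short steps, Python scripts to look and compute and a shell command to move; the robot and the scene stay as the last step left them, time stands still between calls to the robot, and variables do not carry over. Pictures are saved under pics/ and viewed, and the job is handed in when it is done.

```bash
mkdir -p pics; ls; cat > h.py <<'E'
import numpy as np, cv2
from bench import robot
def snap(n,f):
    s=robot.snapshot(n); cv2.imwrite('pics/'+f+'.png',s['color'][:,:,::-1])
    np.savez('pics/'+f+'.npz',**{k:np.array(v) for k,v in s.items()}); return s
def load(f): return np.load('pics/'+f+'.npz')
def ray(s,u,v,z):
    d=s['rotation']@np.linalg.inv(s['intrinsics'])@np.array([u,v,1.]); e=s['eye']
    return e+d*(z-e[2])/d[2]
def proj(s,p):
    c=s['rotation'].T@(np.array(p)-s['eye']); q=s['intrinsics']@c; return q[:2]/q[2]
E
python3 - <<'E'
from h import *
for n in ['top','side','wrist']:
    s=snap(n,n+'0'); print(n,s['eye'],s['rotation'].round(3).tolist(),s['intrinsics'][0,0])
o=robot.get_obs(); print({k:np.round(v,3).tolist() for k,v in o.items()})
E
```

```text
pics
top [ 0.38094071 -0.03184596  1.46880163] [-2.996, -0.015, -1.562] 494.1062229586675
side [0.50063852 0.79696273 0.87135841] [-2.317, 0.012, -3.053] 410.3034714580669
wrist [ 0.23566544 -0.5042559   0.38340006] [2.875, 0.001, -1.273] 314.5570980233593
{'time': 0.15, 'joint_positions': [-1.376, 0.088, 1.372, 0.0, 1.684, -0.103], 'qvel': [0.002, -0.002, -0.005, -0.0, -0.001, 0.0], 'joint_torque': [0.002, -34.064, -30.279, 0.072, 0.03, -0.0], 'tool_pos': [0.161, -0.525, 0.181], 'ee_rot': [-3.141, 0.002, -1.273], 'wrist_force': [0.411, 0.888, 0.184], 'wrist_torque': [0.043, 0.017, 0.042], 'width': 0.094}
```

```bash
cat > h.py <<'E'
import numpy as np, cv2
from scipy.spatial.transform import Rotation as Ro
from bench import robot
def snap(n,f):
    s=dict(robot.snapshot(n)); cv2.imwrite('pics/'+f+'.png',s['color'][:,:,::-1])
    np.savez('pics/'+f+'.npz',**{k:np.array(v) for k,v in s.items()}); return load(f)
def load(f):
    s=dict(np.load('pics/'+f+'.npz')); s['rotation']=Ro.from_euler('xyz',s['rotation']).as_matrix(); return s
def ray(s,u,v,z):
    d=s['rotation']@np.linalg.inv(s['intrinsics'])@np.array([u,v,1.]); e=s['eye']
    return e+d*(z-e[2])/d[2]
def proj(s,p):
    c=s['rotation'].T@(np.array(p)-s['eye']); q=s['intrinsics']@c; return q[:2]/q[2]
E
```

```text
(no output)
```

View pics/top0.png

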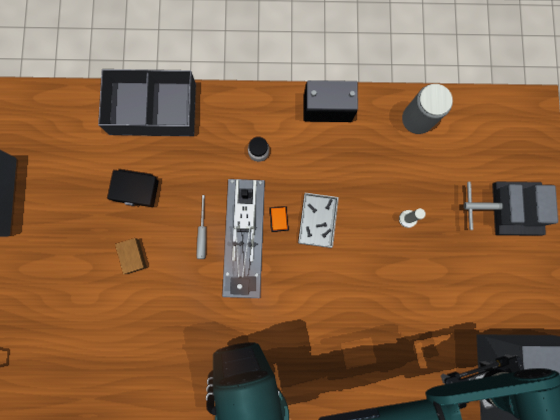

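View pics/side0.png

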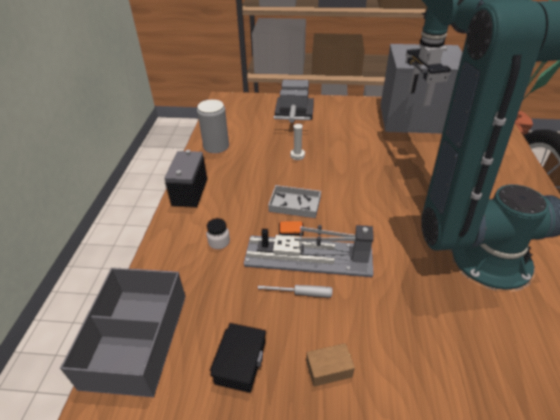

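View pics/wrist0.png

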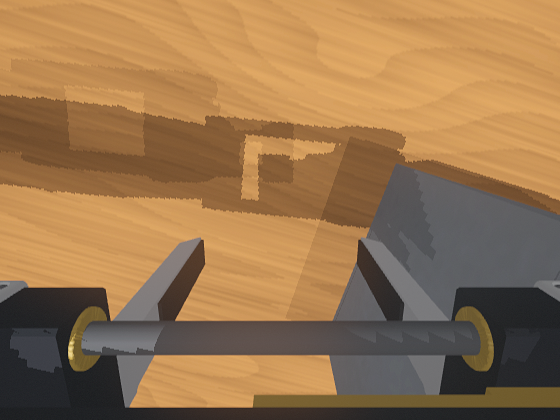

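```bash
python3 - <<'E'
from h import *
a=cv2.imread('pics/top0.png')[170:310,205:335]; cv2.imwrite('pics/topz.png',cv2.resize(a,None,fx=4.2,fy=4.2,interpolation=cv2.INTER_CUBIC))
s=load('top0')
for p in [(230,180),(265,180),(261,298),(223,296)]: print(p,ray(s,*p,.014))
E
```

```text
(230, 180) [0.67486975 0.07649127 0.014     ]
(265, 180) [ 0.67613465 -0.02835491  0.014     ]
(261, 298) [ 0.32775939 -0.02067742  0.014     ]
(223, 296) [0.33253669 0.08936995 0.014     ]
```

View pics/topz.png

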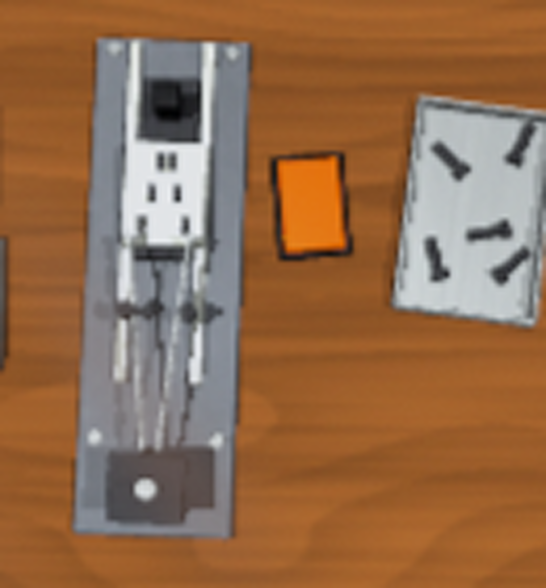

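```bash
cat >> h.py <<'E'
def togo(T,yaw):
    """translation in mm in current tool axes, and rot vec, to reach T with tool down at yaw"""
    o=robot.get_obs(); R=Ro.from_euler('xyz',o['ee_rot']); G=Ro.from_euler('xyz',[np.pi,0,yaw])
    d=np.array(T)-o['tool_pos']
    print('now',np.round(o['tool_pos'],4),np.round(o['ee_rot'],3),'t',round(float(o['time']),2),'w',round(float(o['width']),4),'F',np.round(o['wrist_force'],1))
    print('move cur axes mm',(R.inv().apply(d)*1e3).round(1),'goal axes mm',(G.inv().apply(d)*1e3).round(1),'rotvec',(R.inv()*G).as_rotvec().round(3))
def S2w(st,p):
    x,y,a=st; c,s=np.cos(a),np.sin(a); return np.array([x+c*p[0]-s*p[1],y+s*p[0]+c*p[1],p[2]])
E
python3 - <<'E'
from h import *
from scipy.optimize import least_squares
s=load('top0')
px={(150,55,14):(228.1,179.05),(150,-55,14):(264.3,180),(-200,-55,14):(260.7,297.9),(-200,55,14):(222.6,296.7)}
f=lambda q:np.concatenate([proj(s,S2w(q,np.array(k)/1e3))-v for k,v in px.items()])
r=least_squares(f,[.52,.03,0]); print(r.x,r.fun.round(2))
st=r.x; np.save('st.npy',st)
for p in [(205+168/4.2,170+100/4.2,.094)]:
    w=ray(s,*p); print('post',w)
for k in [(0,20,58),(0,-20,58),(-50,21,104),(-50,-21,104)]: print(k,((proj(s,S2w(st,np.array(k)/1e3))-[205,170])*4.2).round(0))
togo(S2w(st,(.05,0,.2)),st[2]-np.pi/2)
E
```

```text
[ 0.52817142  0.03114102 -0.02088648] [-0.24 -0.52  0.24 -0.29 -0.05  0.34  0.05  0.41]
post [0.61953001 0.02741886 0.094     ]
(0, 20, 58) [133. 240.]
(0, -20, 58) [192. 242.]
(-50, 21, 104) [124. 308.]
(-50, -21, 104) [188. 310.]
now [ 0.1613 -0.5254  0.1813] [-3.141e+00  2.000e-03 -1.273e+00] t 0.15 w 0.094 F [0.4 0.9 0.2]
move cur axes mm [-408.7 -561.5  -17.9] goal axes mm [-564.  -405.2  -18.7] rotvec [0.    0.002 0.319]
```

```bash
python3 -m handwheel '{"delta_pos":[[0,0,0],[0,0,-3],[-48,-34,-3],[-48,-34,-3],[-48,-34,-3],[-48,-34,-3],[-48,-34,-3],[-48,-34,0]],"rotation":[[0,0,0.16],[0,0,0.159],[0,0,0],[0,0,0],[0,0,0],[0,0,0],[0,0,0],[0,0,0]],"claw":[-1,-1,-1,-1,-1,-1,-1,-1]}'; python3 - <<'E'
from h import *
st=np.load('st.npy'); togo(S2w(st,(.05,0,.2)),st[2]-np.pi/2)
E
```

```text
time: 1.15
tool_pos: [0.3723, -0.2406, 0.2003]
ee_rot: [-3.141, -0.001, -1.592]
wrist_force: [-0.0, -1.2, -1.0]
width: 0.0944
now [ 0.3723 -0.2406  0.2003] [-3.141e+00 -1.000e-03 -1.592e+00] t 1.15 w 0.0944 F [-0.  -1.2 -1. ]
move cur axes mm [-275.  -200.     0.3] goal axes mm [-274.9 -200.2    0.3] rotvec [-0.001 -0.001 -0.001]
```

```bash
python3 -m handwheel '{"delta_pos":[[-46,-33,0],[-46,-33,0],[-46,-33,0],[-46,-33,0],[-46,-34,0],[-45,-34,0],[0,0,0],[0,0,0]],"rotation":[[0,0,0],[0,0,0],[0,0,0],[0,0,0],[0,0,0],[0,0,0],[0,0,0],[0,0,0]],"claw":[-1,-1,-1,-1,-1,-1,-1,-1]}'; python3 - <<'E'
from h import *
snap('wrist','wrist1')
st=np.load('st.npy'); togo(S2w(st,(.05,0,.2)),st[2]-np.pi/2)
E
```

```text
time: 2.15
tool_pos: [0.5767, 0.0282, 0.1996]
ee_rot: [3.14, -0.001, -1.592]
wrist_force: [-0.7, -0.6, 0.3]
width: 0.0942
now [0.5766 0.0277 0.2   ] [ 3.141e+00 -1.000e-03 -1.593e+00] t 2.2 w 0.0938 F [ 0.2 -0.  -0.1]
move cur axes mm [-2.5 -1.5  0. ] goal axes mm [-2.5 -1.5  0. ] rotvec [ 0.001 -0.001 -0.001]
```

View pics/wrist1.png

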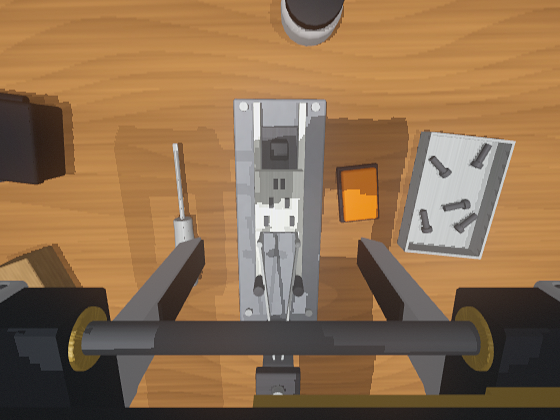

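```bash
python3 - <<'E'
from h import *
a=cv2.imread('pics/wrist1.png')[90:330,200:350]; cv2.imwrite('pics/w1z.png',cv2.resize(a,None,fx=4,fy=4,interpolation=cv2.INTER_CUBIC)[:600])
cv2.imwrite('pics/w1y.png',cv2.resize(a,None,fx=4,fy=4,interpolation=cv2.INTER_CUBIC)[400:])
E
```

```text
(no output)
```

View pics/w1z.png

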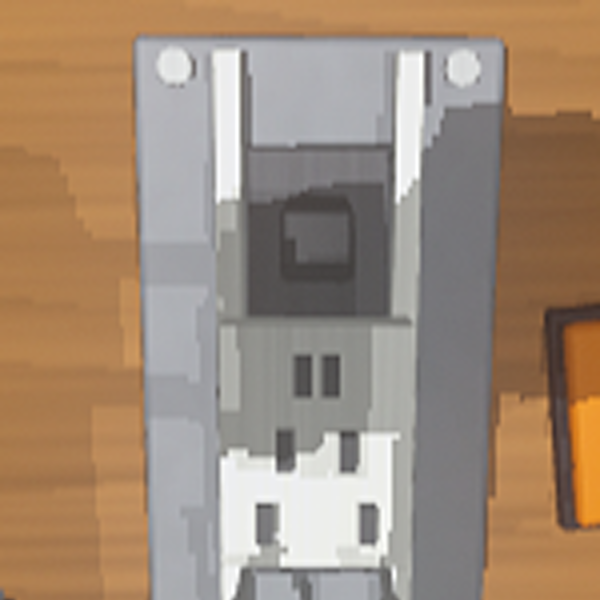

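View pics/w1y.png

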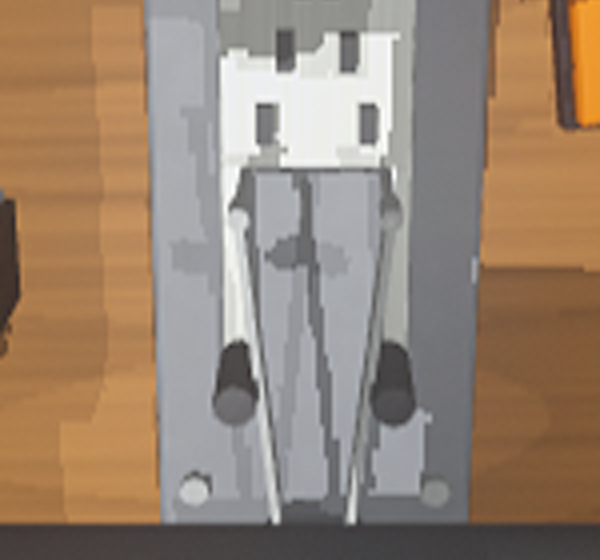

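```bash
python3 - <<'E'
from h import *
from scipy.optimize import least_squares
s=load('wrist1')
px={(150,55,14):(233.75,99.5),(150,-55,14):(326,99.5),(-50,21,104):(258.75,291),(-50,-21,104):(298.25,291),(0,20,96):(260,244),(0,-20,96):(297.75,243.5)}
rg={(0,9,54):(271.5,202.5),(0,-9,54):(287.25,202.5),(-22,15,54):(266.6,220.5),(-22,-15,54):(292,220.5),(62,0,94):(279.75,149.5)}
def f(q):
    st=q[:3]; A=[proj(s,S2w(st,np.array(k)/1e3))-v for k,v in px.items()]
    A+=[proj(s,S2w(st,np.array(k)/1e3+[.07-q[3],0,0]))-v for k,v in rg.items()]
    return np.concatenate(A)
r=least_squares(f,[.52,.03,0,.04]); print(r.x); print(r.fun.reshape(-1,2).round(1))
st=r.x; np.save('st.npy',st)
P=S2w(st,(.07-st[3]+.062,0,.061)); print(P); togo(P,st[2]-np.pi/2)
E
```

```text
[ 0.53112946  0.02941289 -0.02799223  0.03497779]
[[-1.  -1.7]
 [ 1.  -1.1]
 [ 0.1  0.5]
 [ 0.3  0.7]
 [-0.2  0.6]
 [ 0.4  1.3]
 [-0.1 -0.4]
 [-0.1 -0.3]
 [-0.4 -0.1]
 [ 0.1  0.1]
 [-0.2  0.6]]Traceback (most recent call last):
  File "<stdin>", line 12, in <module>
  File "h.py", line 21, in S2w
    x,y,a=st; c,s=np.cos(a),np.sin(a); return np.array([x+c*p[0]-s*p[1],y+s*p[0]+c*p[1],p[2]])
    ^^^^^
ValueError: too many values to unpack (expected 3)
```

```bash
python3 - <<'E'
from h import *
q=np.load('st.npy'); st=q[:3]; np.save('st.npy',st)
P=S2w(st,(.097,0,.064)); print(P); togo(P,st[2]-np.pi/2)
E
```

```text
[0.62809146 0.026698   0.064     ]
now [0.5766 0.0277 0.2   ] [ 3.141e+00 -1.000e-03 -1.593e+00] t 2.2 w 0.0938 F [ 0.2 -0.  -0.1]
move cur axes mm [ -0.3 -51.6 136. ] goal axes mm [ -0.5 -51.5 136. ] rotvec [ 0.001 -0.001  0.006]
```

```bash
python3 -m handwheel '{"delta_pos":[[0,-26,0],[0,-26,10],[0,0,40],[0,0,40],[0,0,36],[0,0,10],[0,0,0],[0,0,0]],"rotation":[[0,0,0.006],[0,0,0],[0,0,0],[0,0,0],[0,0,0],[0,0,0],[0,0,0],[0,0,0]],"claw":[-1,-1,-1,-1,-1,-1,-1,-1]}'; python3 - <<'E'
from h import *
snap('wrist','wrist2')
st=np.load('st.npy'); togo(S2w(st,(.097,0,.064)),st[2]-np.pi/2)
E
```

```text
time: 3.2
tool_pos: [0.6306, 0.0267, 0.0668]
ee_rot: [-3.137, -0.0, -1.599]
wrist_force: [0.4, 0.2, 0.1]
width: 0.094
now [0.6307 0.0269 0.0668] [-3.137 -0.    -1.598] t 3.25 w 0.0939 F [-0.7 -0.6  0.6]
move cur axes mm [0.3 2.6 2.8] goal axes mm [0.3 2.6 2.8] rotvec [-0.004 -0.     0.001]
```

View pics/wrist2.png

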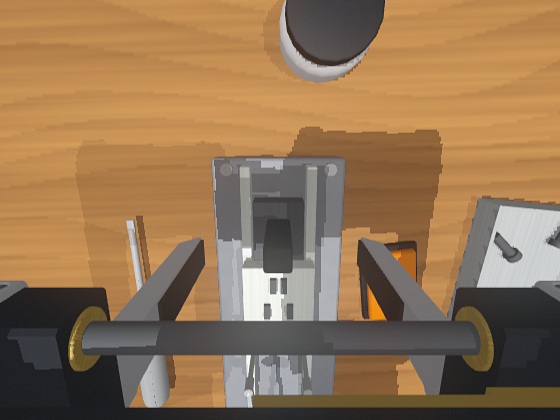

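```bash
python3 -m handwheel '{"delta_pos":[[0,3,2],[0,0,0],[0,0,0],[0,0,0],[0,0,0],[0,0,0],[0,0,0],[0,0,0]],"rotation":[[0,0,0],[0,0,0],[0,0,0],[0,0,0],[0,0,0],[0,0,0],[0,0,0],[0,0,0]],"claw":[-1,1,1,1,1,1,1,1]}'; python3 - <<'E'
from h import *
snap('wrist','wrist3')
st=np.load('st.npy'); togo(S2w(st,(.062,0,.064)),st[2]-np.pi/2)
E
```

```text
time: 4.25
tool_pos: [0.6262, 0.0273, 0.0621]
ee_rot: [-3.142, -0.0, -1.598]
wrist_force: [-0.1, -0.1, 0.0]
width: 0.0274
now [0.6262 0.0273 0.0621] [ 3.142 -0.    -1.598] t 4.3 w 0.0234 F [-0.5 -0.3 -0.1]
move cur axes mm [ 0.5 33.1 -1.9] goal axes mm [ 0.5 33.1 -1.9] rotvec [ 0.    -0.     0.001]
```

View pics/wrist3.png

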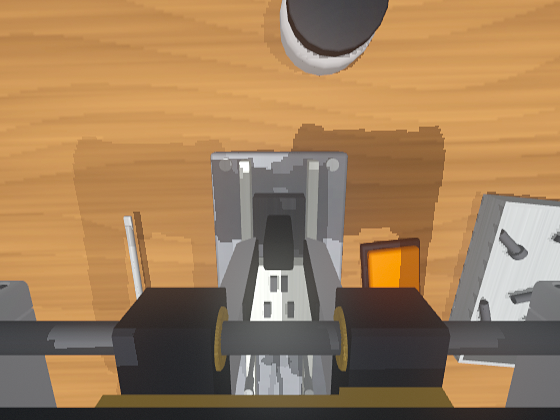

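```bash
python3 -m handwheel '{"delta_pos":[[0,0,0],[0,0,0],[0,6,0],[0,8,0],[0,8,0],[0,8,0],[0,4,0],[0,0,0]],"rotation":[[0,0,0],[0,0,0],[0,0,0],[0,0,0],[0,0,0],[0,0,0],[0,0,0],[0,0,0]],"claw":[1,1,1,1,1,1,1,1]}'; python3 - <<'E'
from h import *
snap('wrist','wrist4')
st=np.load('st.npy'); togo(S2w(st,(.062,0,.064)),st[2]-np.pi/2)
E
```

```text
time: 5.3
tool_pos: [0.5922, 0.0297, 0.0621]
ee_rot: [-3.141, 0.002, -1.597]
wrist_force: [0.4, 5.8, -1.8]
width: 0.0176
now [0.5922 0.0297 0.0621] [-3.141e+00  2.000e-03 -1.597e+00] t 5.35 w 0.0178 F [ 0.2  5.4 -1.3]
move cur axes mm [ 2.  -1.  -1.9] goal axes mm [ 2.  -1.  -1.9] rotvec [-0.     0.002  0.001]
```

View pics/wrist4.png

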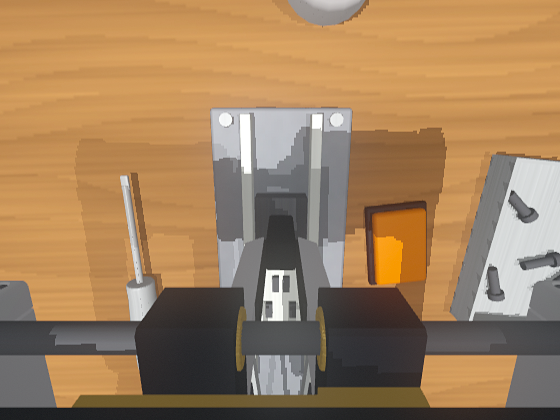

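```bash
python3 -m handwheel '{"delta_pos":[[0,0,0],[0,0,0],[0,0,0],[0,0,0],[0,0,-20],[0,15,-50],[0,20,-40],[0,0,0]],"rotation":[[0,0,0],[0,0,0],[0,0,0],[0,0,0],[0,0,0],[0,0,0],[0,0,0],[0,0,0]],"claw":[-1,-1,-1,-1,-1,-1,-1,-1]}'; python3 - <<'E'
from h import *
snap('wrist','wrist5')
st=np.load('st.npy'); togo(S2w(st,(-.05,0,.071)),st[2]-np.pi/2)
a=cv2.imread('pics/wrist5.png')[60:350,180:380]; a=cv2.resize(a,None,fx=4,fy=4,interpolation=cv2.INTER_CUBIC)
cv2.imwrite('pics/w5z.png',a[:600]);cv2.imwrite('pics/w5y.png',a[560:])
E
```

```text
time: 6.35
tool_pos: [0.5591, 0.029, 0.1774]
ee_rot: [-3.132, -0.001, -1.598]
wrist_force: [0.3, 0.4, 0.3]
width: 0.0928
now [0.5581 0.029  0.1744] [-3.137 -0.    -1.598] t 6.4 w 0.0935 F [-0.   0.8 -0.6]
move cur axes mm [  0.3  77.5 103. ] goal axes mm [  0.4  77.  103.4] rotvec [-0.005 -0.     0.001]
```

View pics/w5z.png

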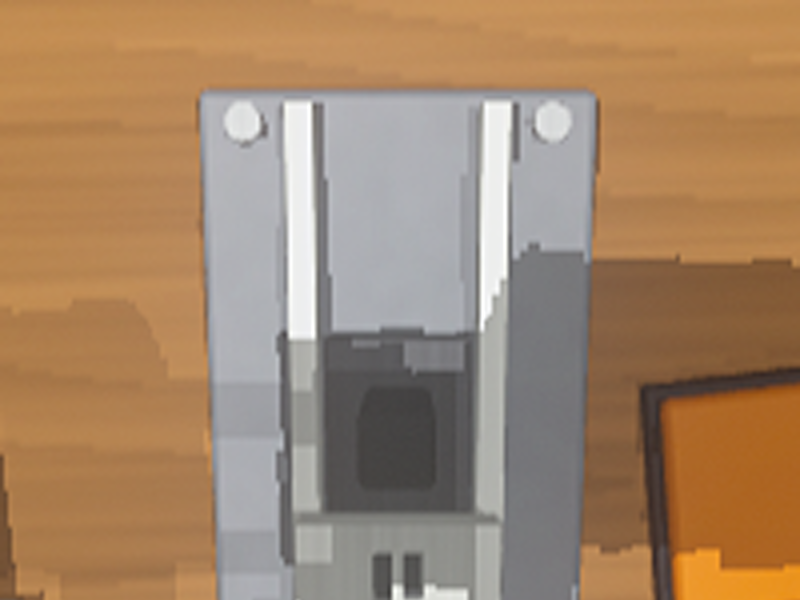

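View pics/w5y.png

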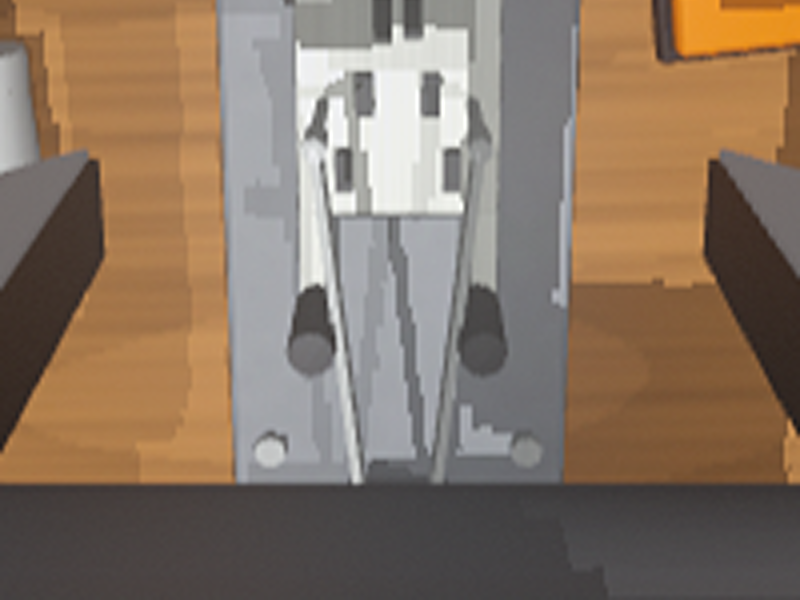

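```bash
cat > fit.py <<'E'
from h import *
from scipy.optimize import least_squares
def fit(name,px,rg,y0=.03):
    s=load(name)
    def f(q):
        st=q[:3]; A=[proj(s,S2w(st,np.array(k)/1e3))-v for k,v in px.items()]
        A+=[proj(s,S2w(st,np.array(k)/1e3+[.07-q[3],0,0]))-v for k,v in rg.items()]
        return np.concatenate(A)
    r=least_squares(f,[.53,y0,-.028,.06],loss='soft_l1'); print(r.x.round(4)); print(r.fun.reshape(-1,2).round(1).tolist()); return r.x
E
python3 - <<'E'
from fit import *
px={(150,55,14):(230.25,83),(150,-55,14):(329.25,83),(-50,21,104):(258,288),(-50,-21,104):(300.5,288),(0,20,58):(260.75,225.75),(0,-20,58):(298,225.75)}
rg={(0,9,54):(270.75,223.25),(0,-9,54):(287.75,223.25),(-22,15,54):(266,242.5),(-22,-15,54):(293,242.5),(22,4,54):(275.75,203.75),(22,-4,54):(283.25,203.75)}
fit('wrist5',px,rg)
E
```

```text
[ 0.5303  0.0297 -0.0298  0.0686]
[[-1.1, -1.0], [0.9, -0.8], [-0.3, 1.1], [0.3, 1.2], [0.1, -0.1], [0.0, 0.0], [0.4, 0.1], [-0.0, 0.1], [-0.2, -0.1], [-0.0, -0.1], [-0.0, -0.0], [-0.1, -0.0]]
```

```bash
python3 - <<'E'
from h import *
np.save('st.npy',[.5304,.0297,-.0295]); st=np.load('st.npy'); togo(S2w(st,(-.05,0,.071)),st[2]-np.pi/2)
E
python3 -m handwheel '{"delta_pos":[[-1,39,0],[-1,39,0],[0,0,30],[0,0,30],[0,0,30],[0,0,10],[0,0,0],[0,0,0]],"rotation":[[0,0,0.002],[0,0,0],[0,0,0],[0,0,0],[0,0,0],[0,0,0],[0,0,0],[0,0,0]],"claw":[-1,-1,-1,-1,-1,-1,-1,-1]}'; python3 - <<'E'
from h import *
snap('wrist','wrist6')
st=np.load('st.npy'); togo(S2w(st,(-.05,0,.071)),st[2]-np.pi/2)
a=cv2.imread('pics/wrist6.png')[150:350,180:380]; a=cv2.resize(a,None,fx=3,fy=3,interpolation=cv2.INTER_CUBIC)
cv2.imwrite('pics/w6z.png',a)
E
```

```text
now [0.5581 0.029  0.1744] [-3.137 -0.    -1.598] t 6.4 w 0.0935 F [-0.   0.8 -0.6]
move cur axes mm [-1.00e-01  7.83e+01  1.03e+02] goal axes mm [1.000e-01 7.780e+01 1.034e+02] rotvec [-0.005 -0.     0.002]
time: 7.4
tool_pos: [0.4802, 0.0333, 0.0731]
ee_rot: [-3.14, -0.0, -1.6]
wrist_force: [0.4, 0.2, 0.7]
width: 0.0936
now [0.4804 0.0333 0.0735] [-3.139 -0.    -1.6  ] t 7.45 w 0.0937 F [-0.9 -0.2 -0.1]
move cur axes mm [ 2.1 -0.1  2.5] goal axes mm [ 2.1 -0.1  2.5] rotvec [-0.002 -0.     0.   ]
```

View pics/wrist6.png

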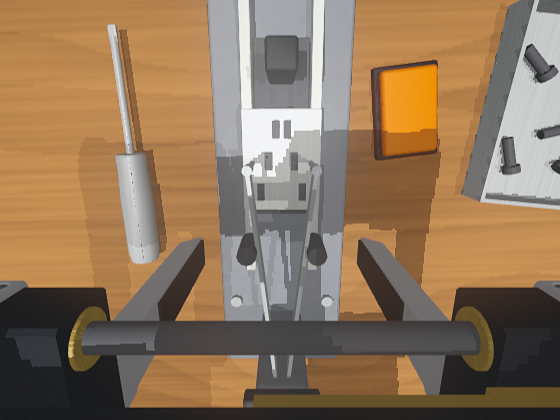

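View pics/w6z.png

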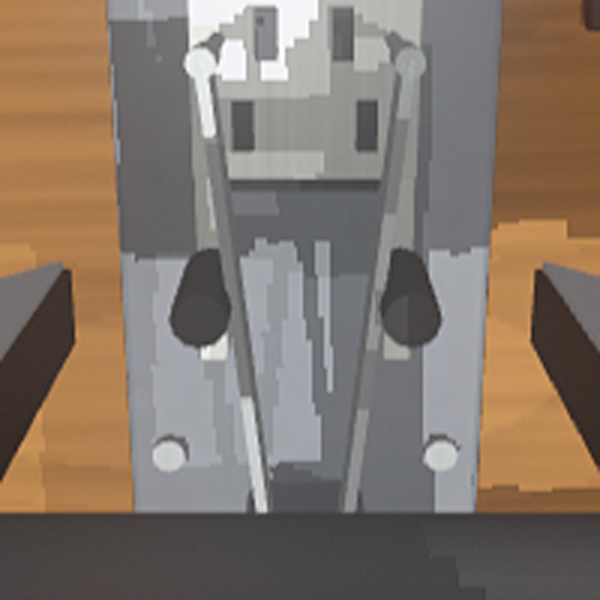

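```bash
python3 - <<'E'
from fit import *
px={(-50,21,104):(246.3,256.7),(-50,-21,104):(317,256),(0,20,58):(252,164),(0,-20,58):(311.3,163.5),(0,20,96):(247,171),(0,-20,96):(316.3,171)}
rg={(0,9,54):(268,161),(0,-9,54):(294,161),(-22,15,54):(261,192),(-22,-15,54):(302.3,192),(22,4,54):(276,129),(22,-4,54):(287,129)}
q=fit('wrist6',px,rg)
togo(S2w(q[:3],(-.05,0,.071)),q[2]-np.pi/2)
E
```

```text
[ 0.5308  0.03   -0.0284  0.0694]
[[-0.1, 0.7], [0.3, 1.3], [0.4, -1.2], [-0.9, -0.7], [-0.2, 0.0], [0.3, -0.1], [0.6, 0.2], [0.2, 0.2], [-0.4, -0.1], [-0.1, -0.1], [-0.5, -0.1], [0.2, -0.1]]
now [0.4804 0.0333 0.0735] [-3.139 -0.    -1.6  ] t 7.45 w 0.0937 F [-0.9 -0.2 -0.1]
move cur axes mm [ 1.9 -0.5  2.5] goal axes mm [ 1.9 -0.5  2.5] rotvec [-0.002 -0.    -0.001]
```

```bash
python3 -m handwheel '{"delta_pos":[[0,0,2],[0,0,0],[0,0,0],[0,0,0],[0,0,0],[0,0,0],[0,0,0],[0,0,0]],"rotation":[[0,0,0],[0,0,0],[0,0,0],[0,0,0],[0,0,0],[0,0,0],[0,0,0],[0,0,0]],"claw":[-0.1,-0.1,-0.1,-0.1,-0.1,-0.1,-0.1,-0.1]}'; python3 - <<'E'
from h import *
snap('wrist','wrist7')
st=np.load('st.npy'); togo(S2w(st,(-.05,0,.071)),st[2]-np.pi/2)
a=cv2.imread('pics/wrist7.png')[130:330,180:380]; a=cv2.resize(a,None,fx=3,fy=3,interpolation=cv2.INTER_CUBIC)
cv2.imwrite('pics/w7z.png',a)
E
```

```text
time: 8.45
tool_pos: [0.4796, 0.0333, 0.0702]
ee_rot: [-3.141, -0.0, -1.6]
wrist_force: [1.5, -1.5, -0.5]
width: 0.0518
now [0.4796 0.0333 0.0702] [-3.141 -0.    -1.6  ] t 8.5 w 0.0517 F [ 1.8 -0.3 -0.5]
move cur axes mm [ 2.1 -0.9 -0.8] goal axes mm [ 2.1 -0.9 -0.8] rotvec [-0.001 -0.     0.   ]
```

View pics/w7z.png

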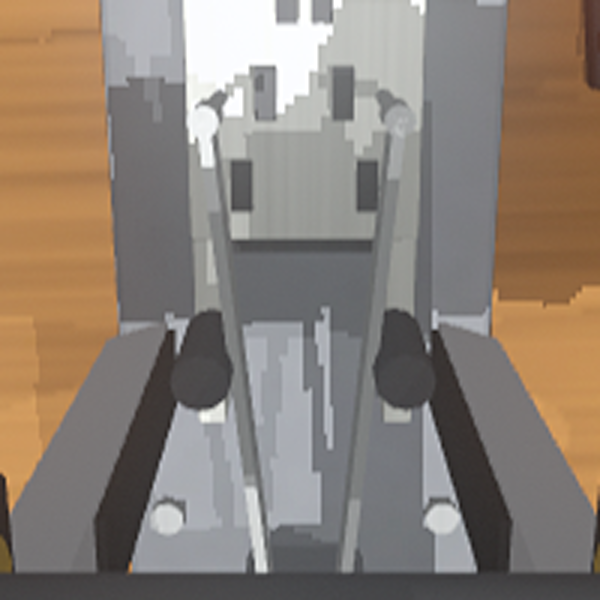

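```bash
python3 -m handwheel '{"delta_pos":[[0,0,0],[0,0,0],[0,0,0],[0,0,0],[0,0,0],[0,0,0],[0,0,0],[0,0,0]],"rotation":[[0,0,0],[0,0,0],[0,0,0],[0,0,0],[0,0,0],[0,0,0],[0,0,0],[0,0,0]],"claw":[-0.05,0,0.05,0.1,0.15,0.164,0.164,0.164]}'; python3 - <<'E'
from h import *
snap('wrist','wrist8')
st=np.load('st.npy'); togo(S2w(st,(-.05,0,.071)),st[2]-np.pi/2)
a=cv2.imread('pics/wrist8.png')[130:280,205:355]; a=cv2.resize(a,None,fx=4,fy=4,interpolation=cv2.INTER_CUBIC)
cv2.imwrite('pics/w8z.png',a)
E
```

```text
time: 9.5
tool_pos: [0.4807, 0.0334, 0.0703]
ee_rot: [-3.139, 0.0, -1.6]
wrist_force: [6.6, -0.8, -2.8]
width: 0.0393
now [0.4807 0.0334 0.0703] [-3.139  0.    -1.6  ] t 9.55 w 0.0395 F [ 6.8 -0.3 -2.9]
move cur axes mm [ 2.2  0.2 -0.7] goal axes mm [ 2.2  0.2 -0.7] rotvec [-0.003  0.     0.   ]
```

View pics/w8z.png

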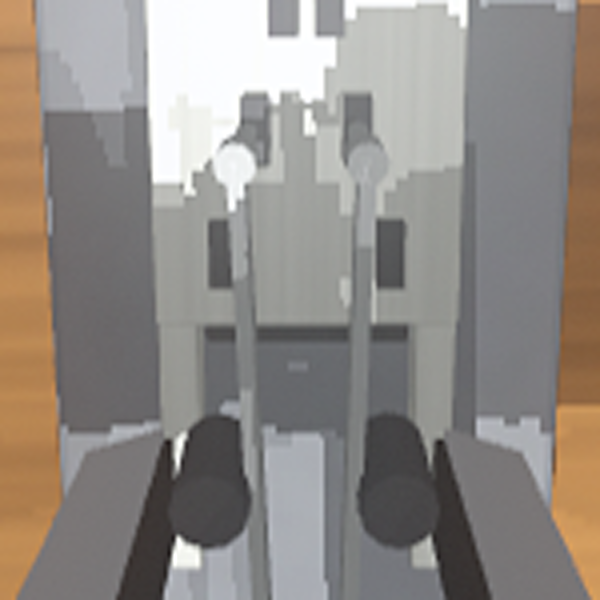

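```bash
python3 - <<'E'
from h import *
s=load('wrist8'); c=lambda x,y:(205+x/4-.4,130+y/4-.4)
W={}
for n,p,z in [('L',(235,162),.096),('R',(368,161),.096),('Lend',(252,133),.058),('Rend',(357,132),.058),('rl',(256,129),.054),('rr',(358,129),.054),('wl',(219,253),.054),('wr',(390,253),.054)]:
    W[n]=ray(s,*c(*p),z); print(n,(W[n]*1e3).round(1))
for n in ['L','R']:
    q=W[n].copy(); q[2]=.058; print(n,((proj(s,q)-[204.6,129.6])*4).round(0))
E
```

```text
L [532.4  40.3  96. ]
R [532.   21.6  96. ]
Lend [531.9  39.5  58. ]
Rend [531.5  21.6  58. ]
rl [532.1  38.9  54. ]
rr [531.5  21.2  54. ]
wl [510.3  46.4  54. ]
wr [509.4  16.   54. ]
L [247. 130.]
R [357. 129.]
```

```bash
python3 -m handwheel '{"delta_pos":[[0.5,0,0],[0,0,0],[0,0,0],[0,0,0],[0,0,0],[0,0,0],[0,0,0],[0,0,0]],"rotation":[[0,0,0],[0,0,0],[0,0,0],[0,0,0],[0,0,0],[0,0,0],[0,0,0],[0,0,0]],"claw":[0.166,0.166,0.166,0.166,0.166,0.166,0.166,0.166]}'; python3 - <<'E'
from h import *
snap('wrist','wrist9'); snap('side','side9')
st=np.load('st.npy'); togo(S2w(st,(-.05,0,.071)),st[2]-np.pi/2)
a=cv2.imread('pics/wrist9.png')[140:200,240:320]; a=cv2.resize(a,None,fx=10,fy=10,interpolation=cv2.INTER_NEAREST)
cv2.imwrite('pics/w9z.png',a)
a=cv2.imread('pics/side9.png')
cv2.imwrite('pics/s9z.png',a)
E
```

```text
time: 10.55
tool_pos: [0.4807, 0.0331, 0.0703]
ee_rot: [-3.138, 0.0, -1.6]
wrist_force: [6.4, -0.8, -3.0]
width: 0.0394
now [0.4807 0.0331 0.0703] [-3.138  0.    -1.6  ] t 10.65 w 0.0392 F [ 5.2 -0.2 -2.4]
move cur axes mm [ 1.9  0.2 -0.7] goal axes mm [ 1.9  0.2 -0.7] rotvec [-0.003  0.     0.   ]
```

View pics/w9z.png

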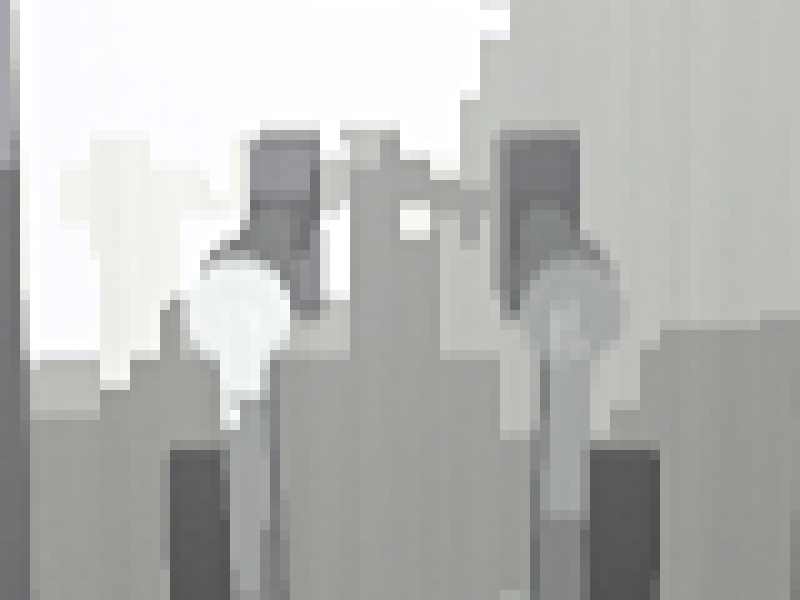

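View pics/s9z.png

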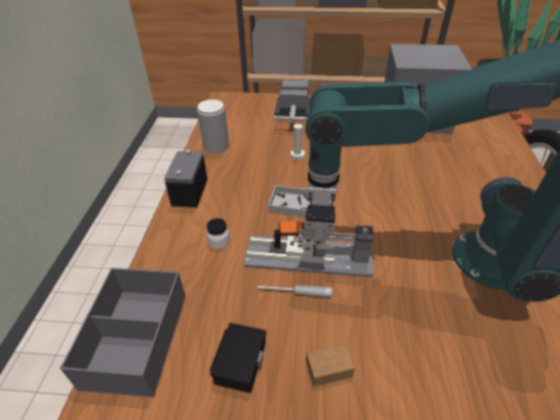

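```bash
python3 -m handwheel '{"delta_pos":[[0,0,0],[0,0,0],[0,0,0],[0,0,0],[0,0,0],[0,0,0],[0,0,0],[0,0,0]],"rotation":[[0,0,0],[0,0,0],[0,0,0],[0,0,0],[0,0,0],[0,0,0],[0,0,0],[0,0,0]],"claw":[0.168,0.168,0.168,0.168,0.168,0.168,0.168,0.168]}'; python3 - <<'E'
from h import *
snap('wrist','wrist10')
a=cv2.imread('pics/wrist10.png')[140:200,240:320]; a=cv2.resize(a,None,fx=10,fy=10,interpolation=cv2.INTER_NEAREST)
cv2.imwrite('pics/w10z.png',a)
E
```

```text
time: 11.65
tool_pos: [0.4807, 0.0331, 0.0703]
ee_rot: [-3.138, 0.001, -1.6]
wrist_force: [5.4, -1.0, -3.1]
width: 0.0396
```

View pics/w10z.png

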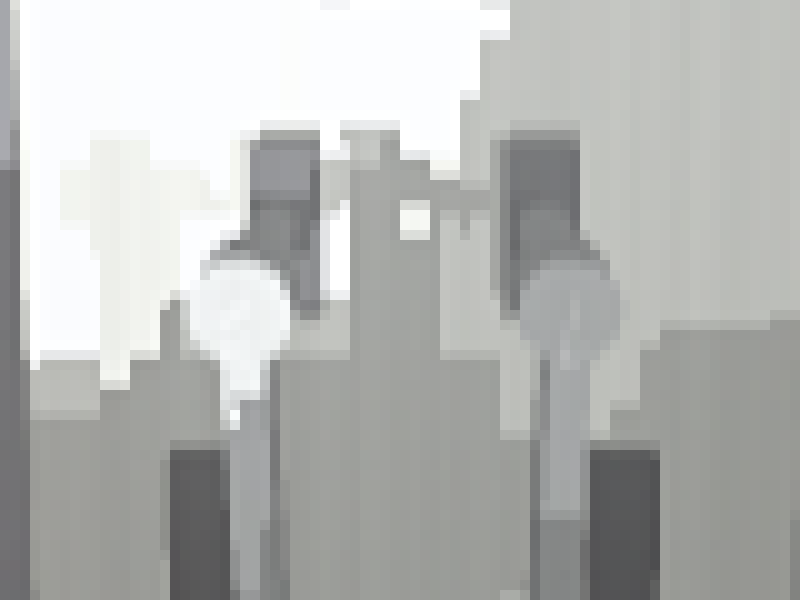

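Nothing has moved: each pin end stands over its own middle ridge, at zoom columns of about 278 and 546, against ridge centres at 285 and 540. I'm handing the job in.

```bash
python3 -c "
from bench import robot
print(robot.close_job())"
```

```text
the job is handed in; nothing more can be done
None
```

The gauge's middle ridges are under the tweezer tips, and the tweezers are held squeezed at the marked gap. I handed the job in at about 11.7 s of the 51 s allowed, with the gripper still squeezing.

- **Gauge:** with the tweezers still open, I slid the carriage about 34 mm by its black post. Two camera fits put it at 0.0686 and 0.0694, against the target of 0.070.
- **Squeeze:** I then closed on the two barrels in steps to about 39.3 mm; the width readings ran from 39.2 to 39.6 mm. The tips never came near shutting.
- **Last check:** a one-second hold showed no visible drift, with wrist forces of about 6 N or less. In the wrist camera each tip stood over its own ridge of the middle pair, about 0.5 mm outside its centre line. That makes the gap look like about 18.5 mm, while the barrel width implies about 18 mm.
- **Disagreement:** my camera fit of the stand put its centre line about 2 mm to the right of where the jaws were. The post contact and the wrist picture showed the jaws centred to within 0.5 mm, so I followed those and moved only 0.5 mm to the right.
- **Other things on the shelf:** I did not touch any of them. In the last side picture, those in view looked to be where they started.

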